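# Put a mounted blank away, cover it, shut and lock the drawer

## Robot

A 6-joint arm with a two-finger parallel gripper is mounted at the origin on the work surface. World frame = base frame: x ahead of the robot, y to its left, z up, the work surface at z = 0. Lengths are in m, angles in rad, forces in N, time in s.
With the tool pointing down it reaches from about 0.35 to 0.775 m from the base axis. Payload 7.3 kg.
Tool frame: the origin (TCP) lies midway between the tips of the shut fingers; the grasp point (between the pads) lies 19 mm behind it (robot.grip_depth is the z of the grasp point in the tool frame, in m); z points along the fingers, y is the line along which they close (so a half turn about z gives the same grasp; the last joint's range is limited). The gripper opens to 92 mm and grips with 3 to 60 N. Pads are 19 mm wide; open, the fingers measure 130 mm over their backs; the gripper's body (75 mm by 190 mm) begins 47 mm behind the grasp point.
Start: joints at [-1.323, 0.342, 1.524, -0, 1.275, -0.146], TCP at [0.201, -0.485, 0.227] pointing down, gripper open.
Joint ranges: [-2.53, 2.53], [-0.77, 2.02], [0.04, 2.7], [-1, 4.14], [0.28, 2.66], [-3.11, 3.11]. Speed limits (rad/s): [2.57, 2.57, 3.14, 3.14, 3.14, 3.14].

## Interface

Orientations are given as [roll, pitch, yaw] about the fixed x, y, z axes, in that order (R = Rz(yaw) Ry(pitch) Rx(roll)).
In Python, from cell import robot, viewer gives the robot as it stands.
- The arm moves only by the tool step_arm, never from a script. Its argument "increments" is a list of rows, each an object with "delta_pos": the shift along the tool's x, y, z in cm, a list of three; "dr": the turn, a rotation vector about the tool's x, y, z in degrees, a list of three; "fingers": the closure, from -1 (fully open) to 1 (shut), so that 0 is half open. In form: [{"delta_pos": [tx, ty, tz], "dr": [wx, wy, wz], "fingers": fingers}, ...]. A call has exactly 5 rows; each row is the pose to reach, as a shift and turn from the pose commanded when the call began, along the tool's axes at that moment; what a row does not reach only later rows make up. A row lasts 1/8 s, in which the tool goes at most 62.5 mm and 10.7 degrees, less where a joint would pass 70% of its speed; a pose out of reach is approached as far as the arm can. A call with a gripper value outside its range is refused whole. The fingers move at their own pace and stop on an object; "newtons" is the grip in N (left out, the last holds). Time passes only in rows, so rows that repeat a pose let the fingers close, or fill a call up. It gives the time, the measured TCP pose, the force, the opening and the grip force at its end, in the units of the state.
- robot.observe(): the state, without advancing time (a new reading comes with each control period).
- viewer.read_camera(name): name is "scene" or "top" or "wrist"; returns the picture (420x560x3 uint8, red, green, blue); there is no depth.
- viewer.camera_params(name): a dict with "K" (3x3 intrinsics, pixels), "k1" (the pictures are not rectified: a ray, as slopes to the right and down, at radius r is drawn at 1 + k1 r^2 times it, then the intrinsics apply), "T" (4x4, takes a point from camera to world coordinates). Camera axes: x right, y down, z forward; pixel columns grow to the right and rows downward; lengths in m; the calibration is good to about 2 mm. A picture is of the moment at which its call begins: read the wrist's pose just before it. camera_params takes no time and is no camera call; for the wrist camera it gives the pose at the moment of the call.
- robot.hand_in(): hands the job in; it is judged then, once.
The state is a dict: "time": time; "qpos": joint angles; "qvel": joint speeds; "joint_efforts": joint torques, N m; "tool_pos": TCP position; "tool_rot": TCP orientation; "contact_force": force on the tool from outside, world axes, zero at the start; "torque": the same for the moment, N m; "opening": finger opening in m; "grip_force": force on a finger pad.
Only numpy, scipy, OpenCV 4.12 (cv2) and the standard library are available. Lean on these libraries where they do the work, as an engineer would, in place of code of your own. Each camera call takes 0.05 s, during which the arm holds its last target. There are 200 camera calls.

## Task

Put the round blank holder (the one with the tall block standing on it) away in the open drawer: stand it upright in the bay lined with the rubber mat and let go, then lay the square lid flat in its seat over that bay. After that gently push the drawer fully shut, and last of all swing the locking bar over and fully down in front of the drawer. Leave the used disc in its own bay, and do not disturb the other things on the bench.

Things in the scene. Friction and masses are not known exactly. Their poses are not given: they have to be found in the camera images.
- cabinet: Low white sheet-metal drawer unit, fixed to the bench: 230 deep (its x) x 312 wide (its y) x 130 high, yaw varies. Origin at the centre of its underside; its front faces its own -x and lies at x = -115 mm. All offsets called 'unit' below are in this frame
- drawer (a joint): Opening of the drawer in m: 0 fully shut, starts about 0.145 to 0.165 open; slides along the unit's x with about 2 N of friction, end stop at 0.
- left_bay (a point): Centre of the floor (14 mm above the bench) of the bay on the unit's +y side; moves with the drawer. Both bays are 134 x 134 mm inside, walls 5 mm thick and up to 84 mm above the bench. Along front and rear wall runs a ledge 13 mm wide (108 mm free between them), top 74 mm above the bench, for the lid. Beyond, the drawer slides into the unit under a lintel 118 mm above the bench
- right_bay (a point): The same for the bay on the unit's -y side
- drawer_front (a point): Middle of the top edge of the drawer's front panel, on its outer face (104 mm above the bench). The panel is 290 wide, 96 high, 16 thick; low on it (31 to 39 mm above the bench) is a thin wire pull, 100 wide, standing 16 mm out. Push on the outer face towards the unit's +x
- lockbar (a joint): Angle of the locking bar in rad: 0 leaning 0.4 rad back from upright (towards the unit's +x), 0.4 upright, 1.97 pointing level forward, 2.33 fully down at its stop in front of the drawer. Starts between 0 and 0.35. A stiff hinge (0.25 N m, about 3 N at the bar) that stays where it is left
- bar_mid (a point): Middle of the locking bar: a steel U of 10 mm round bar whose crosspiece, 330 mm long, lies along the unit's y, 85 mm from the hinge line. The hinge line runs along the unit's y at unit x = -85 mm, 100 mm above the bench. Fully down the crosspiece is at unit x = -164 mm, 70 mm above the bench, 33 mm in front of the shut drawer's front panel
- holder_block (a point): Blank holder: aluminium round plate of 92 mm diameter, 12 mm thick, with a pale square ceramic block 36 x 36 mm, 40 mm tall standing at its centre (52 mm overall); about 0.3 kg. This point is the block's centre, 32 mm above the underside; x and y are square to the block's faces, z up
- lid_handle (a point): Lid: white square sheet 126 x 126 x 4 mm with a black bar handle on top: bar 80 long (lid's x), 12 wide (lid's y), 12 thick, on two posts; overall height 36 mm. This point is the centre of the handle's bar, 30 mm above the lid's underside. Seated it has 4 mm of play to the bay's wall on each side, and its underside lies on the ledges 74 mm above the bench; any quarter turn fits
- mat_centre (a point): Black rubber mat 108 x 108 x 4 mm lying loosely in one of the bays (left or right), which is otherwise empty: the bay to load. Centre of the mat
- disc_centre (a point): Used disc: round, 92 mm diameter, 14 mm thick, flat, drilled full of pockets, in the other bay. Its centre
- nozzle_centre (a point): Bystander: white vacuum nozzle with a black brush head, lying, 110 x 58 x 42 mm (long in its x). The point is 20 mm above the bench at its middle
- bottle_centre (a point): Bystander: white closed bottle, 64 mm diameter, 150 mm high, standing. Its centre, 75 mm above the bench
Things that resemble listed ones, but are neither listed nor needed, are in the scene too. Leave any orange look-alike of the part that bears lid_handle alone.

How it is judged:
On the way, in this order (a step that is already met when the one before it is completed fails the run):
1. the blank holder stands upright on the mat in its bay, released (horizontal distance between holder_block and mat_centre below 0.035 m and height (world z) of holder_block below 0.056 m and angle between holder_block's own z axis and vertical below 0.08 rad and contact force between the fingers and holder below 0.2 N and linear speed of holder below 0.03 m/s), for 0.2 s.
2. the lid lies flat on its ledges over that bay, released, the holder under it (horizontal distance between each of holder_block, lid_handle and mat_centre below 0.035 m and height (world z) of holder_block below 0.056 m and angle between holder_block's own z axis and vertical below 0.08 rad and height (world z) of lid_handle between 0.099 and 0.108 m and angle between lid_handle's own z axis and vertical below 0.04 rad and contact force between the fingers and lid below 0.2 N and linear speed of lid below 0.03 m/s), for 0.2 s.
3. the drawer is fully shut with the lid still seated (horizontal distance between each of holder_block, lid_handle and mat_centre below 0.035 m and height (world z) of holder_block below 0.056 m and angle between holder_block's own z axis and vertical below 0.08 rad and height (world z) of lid_handle between 0.099 and 0.108 m and angle between lid_handle's own z axis and vertical below 0.04 rad and value of joint drawer below 0.005 m), for 0.2 s.
4. the locking bar is fully down (value of joint drawer below 0.005 m and value of joint lockbar above 2.24 rad), for 0.2 s.
At the end, for the whole second after the job is handed in: Holder upright (0.08 rad) on the floor of the mat's bay, within 35 mm of the mat's centre; lid flat (0.04 rad) in its seat over it, handle bar 99 to 108 mm above the bench; drawer shut to 5 mm, locking bar within 0.09 rad of its stop, used disc still in its bay, all at rest (all of step 4 and horizontal distance between each of holder_block, lid_handle and mat_centre below 0.035 m and height (world z) of holder_block below 0.056 m and angle between holder_block's own z axis and vertical below 0.08 rad and height (world z) of lid_handle between 0.099 and 0.108 m and angle between lid_handle's own z axis and vertical below 0.04 rad and height (world z) of disc_centre below 0.03 m and horizontal distance between disc_centre and mat_centre below 0.2 m and linear speed of each of holder, lid below 0.02 m/s); the robot touches nothing.
It fails at once if a bystander on the bench (nozzle or bottle) is moved by more than 30 mm (distance of any of nozzle_centre, bottle_centre from where it was at the start of the episode above 0.03 m).
It fails at once if the used disc is lifted or tipped out of its bay (height (world z) of disc_centre above 0.06 m or angle between disc_centre's own z axis and vertical above 0.5 rad).
It fails at once if the drawer is slammed (faster than 0.5 m/s) (velocity of joint drawer below -0.5 m/s).
It also fails if it takes over 72 s, if anything falls off the work surface, if the arm or the gripper's body presses on something with over 40 N, if the wrist force passes 120 N, or if a joint passes its speed limit or range.

## Working session

There is one attempt and no reset: what is moved stays moved. The work goes in short steps, Python scripts to look and compute and a tool call to move; the robot and the scene stay as the last step left them, time stands still between calls to the robot, and variables do not carry over. Pictures are saved under pics/ and viewed, at most 10 in all, crops included, and the job is handed in when it is done.

Besides the shell and the picture viewer there is one more tool, called after "Request:" as name([rows], argument=value, ...), one row to a line, values as JSON. step_arm: Moves the arm, as the interface text tells. Its arguments: {"type":"object","properties":{"increments":{"type":"array"},"newtons":{"type":"number"}},"required":["increments"]}

```bash
mkdir -p pics; ls
python3 - <<'E'
from cell import robot, viewer
import cv2, numpy as np
s=robot.observe(); print(s['time'],s['tool_pos'],s['tool_rot'])
for n in ('scene','top'):
    im=viewer.read_camera(n); cv2.imwrite(f'pics/{n}0.png',im[:,:,::-1]); p=viewer.camera_params(n)
    print(n,np.round(p['K'],1).tolist(),p['k1'],np.round(p['T'],3).tolist())
a=cv2.imread('pics/scene0.png');b=cv2.imread('pics/top0.png')
E
```

```text
pics
0.0 [ 0.20134368 -0.48441942  0.22604466] [-3.14007929e+00 -2.30033617e-04  3.93708162e-01]
scene [[481.6, 0.0, 282.9], [0.0, 481.6, 211.9], [0.0, 0.0, 1.0]] 0.05552670237086567 [[0.274, 0.789, -0.55, 1.324], [0.961, -0.216, 0.171, -0.397], [0.016, -0.576, -0.817, 1.346], [0.0, 0.0, 0.0, 1.0]]
top [[517.6, 0.0, 279.1], [0.0, 517.6, 219.0], [0.0, 0.0, 1.0]] -0.05417148750901969 [[0.01, -0.979, 0.205, 0.191], [-1.0, -0.01, 0.001, -0.138], [0.001, -0.205, -0.979, 1.602], [0.0, 0.0, 0.0, 1.0]]
```

Create h.py:
```python
import numpy as np, cv2
from scipy.spatial.transform import Rotation as R
from cell import robot, viewer
def ray(p,uv):
    K=np.array(p['K']);T=np.array(p['T'])
    d=np.array([(uv[0]-K[0,2])/K[0,0],(uv[1]-K[1,2])/K[1,1]]);s=d.copy()
    for _ in range(30): s=d/(1+p['k1']*(s@s))
    v=T[:3,:3]@np.array([*s,1]); return T[:3,3],v/np.linalg.norm(v)
def atz(p,uv,z):
    o,v=ray(p,uv); return o+v*(z-o[2])/v[2]
def tri(pu):
    A=np.zeros((3,3));b=np.zeros(3);rs=[ray(p,u) for p,u in pu]
    for o,v in rs:
        M=np.eye(3)-np.outer(v,v);A+=M;b+=M@o
    x=np.linalg.solve(A,b); return x,[np.linalg.norm(np.cross(x-o,v)) for o,v in rs]
def proj(p,X):
    T=np.array(p['T']);c=T[:3,:3].T@(np.array(X)-T[:3,3]);s=c[:2]/c[2];s=s*(1+p['k1']*(s@s));K=np.array(p['K'])
    return np.array([K[0,0]*s[0]+K[0,2],K[1,1]*s[1]+K[1,2]])
def Rt():
    s=robot.observe();return np.array(s['tool_pos']),R.from_euler('xyz',s['tool_rot'])
def go(X,yaw,tip=None):
    """cm shift and rotvec deg in tool axes to TCP X, pointing down, tool y-axis closing; yaw = tool x heading"""
    t,r=Rt(); q=R.from_matrix(np.array([[np.cos(yaw),np.sin(yaw),0],[np.sin(yaw),-np.cos(yaw),0],[0,0,-1]]).astype(float)) if tip is None else tip
    return np.round(r.inv().apply(np.array(X)-t)*100,2),np.round((r.inv()*q).as_rotvec(degrees=True),1)
```

```text
(no output)
```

View pics/scene0.png

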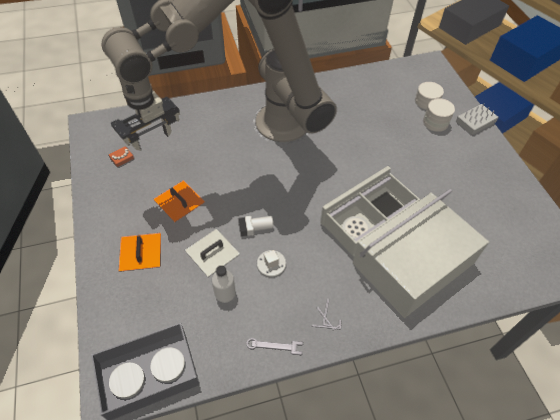

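View pics/top0.png

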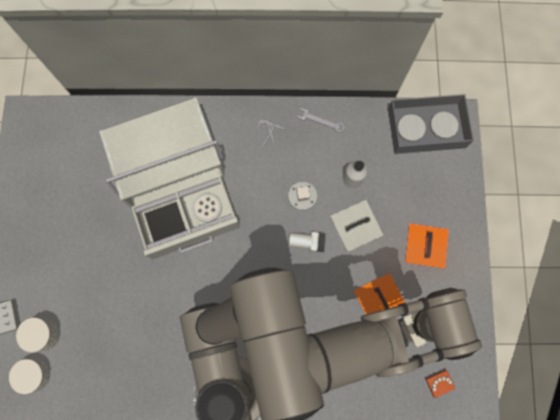

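Run:
```python
import cv2,numpy as np
def crop(f,x,y,w,h,s):
    a=cv2.imread(f'pics/{f}0.png')[y:y+h,x:x+w]; a=cv2.resize(a,None,fx=s,fy=s,interpolation=cv2.INTER_CUBIC)
    for i in range(0,w):
        if (x+i)%10==0: cv2.line(a,(i*s,0),(i*s,6 if (x+i)%50 else 16),(0,0,255),1); 
        if (x+i)%20==0: cv2.putText(a,str(x+i),(i*s,16),0,.35,(0,0,255),1)
    for j in range(0,h):
        if (y+j)%10==0: cv2.line(a,(0,j*s),(6,j*s),(0,0,255),1); cv2.putText(a,str(y+j),(8,j*s+4),0,.3,(0,0,255),1)
    return a
o=np.vstack([np.hstack([crop('scene',185,228,110,75,4)[:300,:400]*1,crop('top',288,178,100,75,4)]),
 np.hstack([crop('scene',315,160,133,100,3)[:300,:399],crop('top',110,165,133,100,3)[:300,:399]]).copy()[:, :798] if 0 else np.hstack([np.pad(crop('scene',315,160,133,100,3),((0,0),(0,1),(0,0))),np.pad(crop('top',110,165,133,100,3),((0,0),(0,1),(0,0)))])])
cv2.imwrite('pics/m1.png',o); print(o.shape)
```

```text
(600, 800, 3)
```

View pics/m1.png

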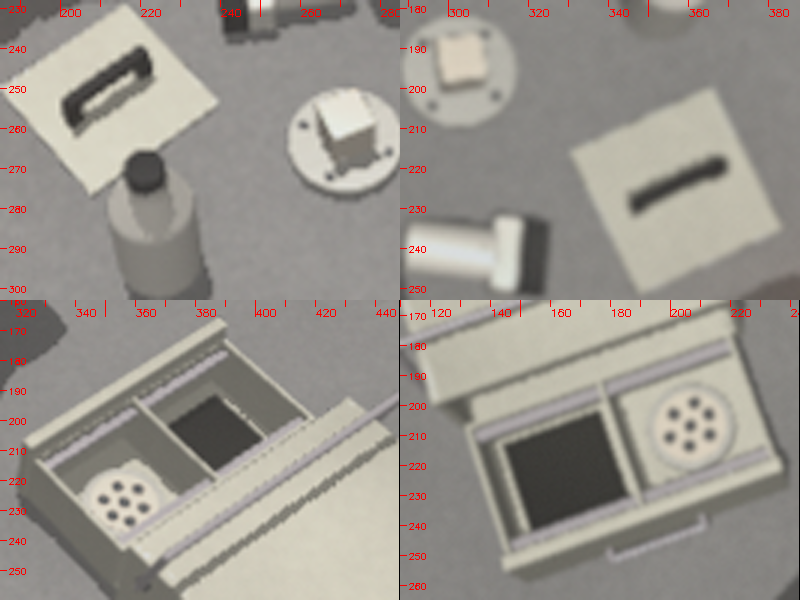

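Run:
```python
from h import *
S=viewer.camera_params('scene');T=viewer.camera_params('top')
f=lambda n,s,t: print(n,*[np.round(a,4) for a in tri([(S,s),(T,t)])])
f('blk',(271,256.2),(303.5,192)); f('lidh',(211.7,248.5),(357.5,224))
h1=(202,253.7),(347.2,228.7);
f('bar end minY',(202,253.7),(367.7,219.2)); f('bar end maxY',(221.5,243),(347.2,228.7))
for s,t in zip([(185.5,250),(216.2,229.2),(239.5,253),(208,276.5)],[(383.5,235),(348.7,251.2),(330.5,216.2),(366.2,200)]): f('corner',s,t)
for t in [(144.3,214),(178.3,201),(189,229.3),(152.3,242.7)]: print('mat',np.round(atz(T,t,.018),4))
print('matc',atz(T,(166,221.7),.018)); print('disc',atz(T,(207,206.5),.028))
f('panelends',(323.3,207.5),(110+385/3,219)); f('panel2',(389,167.5),(144,165+265/3))
f('barend',(448,293/3+60+35),(110,0))if 0 else None
for t in [(110+385/3,219),(144,165+265/3)]: print('top edge',atz(T,t,.104))
for t in [(295,230),(325,252)]: print('nozzle',atz(T,t,.02))
```

```text
blk [ 0.6029 -0.21    0.0496] [0.0017 0.0017]
lidh [ 0.5092 -0.3801  0.0205] [0.0015 0.0015]
bar end minY [ 0.5235 -0.4122  0.0261] [0.0007 0.0007]
bar end maxY [ 0.4949 -0.3469  0.0169] [0.0027 0.0027]
corner [ 4.791e-01 -4.631e-01 -3.000e-04] [0.003 0.003]
corner [ 4.267e-01 -3.525e-01 -4.000e-04] [0.0029 0.0029]
corner [ 0.5375 -0.2976  0.0012] [0.0018 0.0018]
corner [ 0.5922 -0.4115 -0.0008] [0.0029 0.0029]
mat [0.5347 0.2869 0.018 ]
mat [0.5778 0.1817 0.018 ]
mat [0.4873 0.1437 0.018 ]
mat [0.4438 0.2562 0.018 ]
matc [0.51073525 0.21701807 0.018     ]
disc [0.55847281 0.08881955 0.028     ]
panelends [ 0.5048 -0.0129  0.1031] [0.0035 0.0035]
panel2 [0.3999 0.2611 0.0949] [0.0013 0.0013]
top edge [ 0.50366214 -0.01639269  0.104     ]
top edge [0.39825695 0.25734816 0.104     ]
nozzle [ 0.4880686  -0.18661471  0.02      ]
nozzle [ 0.41997933 -0.2793721   0.02      ]
```

Run:
```python
from h import *
S=viewer.camera_params('scene');T=viewer.camera_params('top')
print(tri([(S,(221.5,267.5)),(T,(357.5,167))]))
c=np.array([.63,-.33])
for n,p in(('S',S),('T',T)):
  print(n,[proj(p,(*c,z)).round(1).tolist() for z in(0,.15)])
print('to hover holder',go([.603,-.21,.20],np.pi/2))
```

```text
(array([ 0.65476692, -0.36593402,  0.14565068]), [np.float64(0.00011779468063161912), np.float64(0.00011779468063166423)])
S [[235.4, 280.6], [232.0, 256.3]]
T [[339.7, 188.1], [345.6, 174.5]]
to hover holder (array([47.62, -9.93,  2.63]), array([ -0.1,  -0.1, -67.4]))
```

Run:
```python
import cv2
a=cv2.imread('pics/scene0.png')[255:315,190:260];b=cv2.imread('pics/top0.png')[145:205,325:395]
o=cv2.hconcat([cv2.resize(a,(400,343),interpolation=2),cv2.resize(b,(400,343),interpolation=2)])
cv2.imwrite('pics/bot.png',o)
```

```text
(no output)
```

View pics/bot.png

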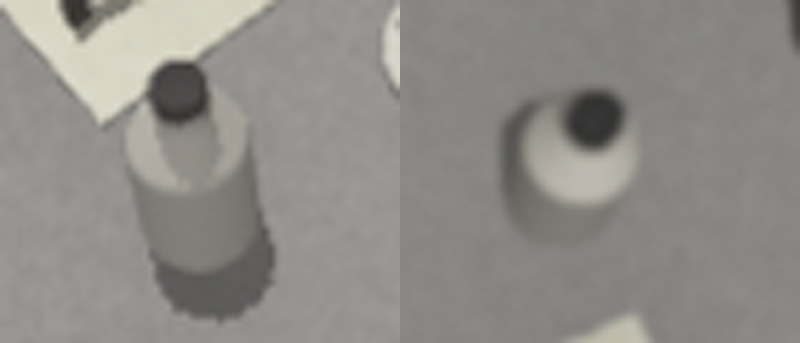

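Request:
step_arm([
  {"delta_pos": [5,-1,0.3],"dr": [0,0,-9],"fingers": -1},
  {"delta_pos": [10,-2,0.6],"dr": [0,0,-18],"fingers": -1},
  {"delta_pos": [16,-3.2,0.9],"dr": [0,0,-27],"fingers": -1},
  {"delta_pos": [21,-4.2,1.2],"dr": [0,0,-36],"fingers": -0.5},
  {"delta_pos": [26,-5.4,1.4],"dr": [0,0,-45],"fingers": -0.5},
], newtons=25)

```text
time: 0.72
tool_pos: [0.422, -0.3339, 0.2123]
tool_rot: [-3.141, -0.0, 1.184]
contact_force: [0.2, -0.4, 0.6]
opening: 0.0766
grip_force: 0.0
```

```bash
python3 -c "
from h import *
print(Rt()[0],Rt()[1].as_euler('xyz',degrees=True),go([.603,-.21,.20],np.pi/2))"
```

```text
[ 0.42201861 -0.33392166  0.21226736] [-1.79965113e+02 -8.12085902e-03  6.78663006e+01] (array([18.3 , 12.1 ,  1.22]), array([ -0. ,  -0. , -22.1]))
```

Request:
step_arm([
  {"delta_pos": [4.5,3,0.3],"dr": [0,0,-6],"fingers": -0.4},
  {"delta_pos": [9,6,0.6],"dr": [0,0,-12],"fingers": -0.4},
  {"delta_pos": [13.5,9,0.9],"dr": [0,0,-18],"fingers": -0.4},
  {"delta_pos": [18,12,1.2],"dr": [0,0,-22],"fingers": -0.4},
  {"delta_pos": [18,12,1.2],"dr": [0,0,-22],"fingers": -0.4},
])

```text
time: 1.35
tool_pos: [0.6025, -0.2116, 0.1991]
tool_rot: [-3.14, -0.001, 1.568]
contact_force: [0.2, -0.5, -0.5]
opening: 0.064
grip_force: 0.0
```

```bash
cat > wr.py <<'E'
from h import *
import sys,json
def shot(name):
    p=viewer.camera_params('wrist');im=viewer.read_camera('wrist');cv2.imwrite(f'pics/{name}.png',im[:,:,::-1])
    json.dump({k:np.array(v).tolist() for k,v in p.items()},open(f'pics/{name}.json','w'));return p
def load(n): return json.load(open(f'pics/{n}.json'))
E
python3 -c "
from wr import *
shot('w1');print(Rt()[0],Rt()[1].as_euler('xyz',degrees=True))"
```

```text
[ 0.60103383 -0.21313332  0.19943075] [-1.79893486e+02 -3.59778790e-02  8.97132165e+01]
```

View pics/w1.png

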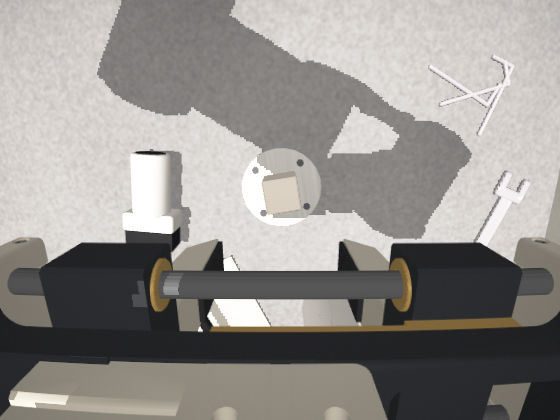

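Run:
```python
from wr import *
p=load('w1');im=cv2.imread('pics/w1.png').astype(int)
m=((im[:,:,2]-im[:,:,0])>18).astype(np.uint8);m[:160]=0;m[230:]=0;m[:,:240]=0;m[:,325:]=0
m=cv2.morphologyEx(m,cv2.MORPH_OPEN,np.ones((3,3),np.uint8))
c=max(cv2.findContours(m,0,2)[0],key=cv2.contourArea);r=cv2.minAreaRect(c);b=cv2.boxPoints(r);print(r,b.tolist())
W=np.array([atz(p,q,.052) for q in b]);print(W.round(4),np.linalg.norm(W-np.roll(W,1,0),axis=1),W.mean(0))
d=W-np.roll(W,1,0);print(np.degrees(np.arctan2(d[:,1],d[:,0])))
print('disc',atz(p,(282,187),.012))
S=viewer.camera_params('scene');T=viewer.camera_params('top')
w=b.mean(0)
print(tri([(p,w),(T,(303.5,192))]),tri([(p,w),(S,(271,256.2))]))
```

```text
((281.02703857421875, 194.66217041015625), (34.19498825073242, 34.68818664550781), 80.53767395019531) [[261.1081237792969, 180.64865112304688], [295.3243103027344, 174.94595336914062], [300.9459533691406, 208.67568969726562], [266.7297668457031, 214.37838745117188]]
[[ 0.5843 -0.1947  0.052 ]
 [ 0.6187 -0.1891  0.052 ]
 [ 0.6248 -0.224   0.052 ]
 [ 0.5895 -0.2301  0.052 ]] [0.03568844 0.03481979 0.03550839 0.03584021] [ 0.60431182 -0.20947666  0.052     ]
[  98.31042982    9.38670011  -80.04911424 -170.33278919]
disc [ 0.60551593 -0.20907812  0.012     ]
(array([ 0.60448986, -0.21177318,  0.04157063]), [np.float64(0.0002927085907070311), np.float64(0.0002927085907069645)]) (array([ 0.60445425, -0.20897795,  0.05208317]), [np.float64(0.00026204757781758936), np.float64(0.00026204757781758816)])
```

```bash
python3 -c "
from h import *
print(go([.6045,-.2095,.020],np.radians(99.4)))"
```

```text
(array([ 0.35,  0.38, 17.94]), array([-0.1, -0. , -9.7]))
```

Request:
step_arm([
  {"delta_pos": [0.3,0.2,5],"dr": [0,0,-9.7],"fingers": -0.4},
  {"delta_pos": [0.3,0.2,10],"dr": [0,0,-9.7],"fingers": -0.4},
  {"delta_pos": [0.3,0.2,14],"dr": [0,0,-9.7],"fingers": -0.4},
  {"delta_pos": [0.3,0.2,16.5],"dr": [0,0,-9.7],"fingers": -0.4},
  {"delta_pos": [0.3,0.2,17.9],"dr": [0,0,-9.7],"fingers": -0.4},
])

```text
time: 2.02
tool_pos: [0.6009, -0.2124, 0.0204]
tool_rot: [-3.139, -0.001, 1.731]
contact_force: [0.3, -0.7, 0.2]
opening: 0.064
grip_force: 0.0
```

Request:
step_arm([
  {"delta_pos": [0,0,0],"dr": [0,0,0],"fingers": -0.4},
  {"delta_pos": [0,0,0],"dr": [0,0,0],"fingers": 1},
  {"delta_pos": [0,0,0],"dr": [0,0,0],"fingers": 1},
  {"delta_pos": [0,0,0],"dr": [0,0,0],"fingers": 1},
  {"delta_pos": [0,0,0],"dr": [0,0,0],"fingers": 1},
])

```text
time: 2.65
tool_pos: [0.6029, -0.2118, 0.0224]
tool_rot: [3.141, 0.001, 1.733]
contact_force: [0.7, -0.2, 3.5]
opening: 0.0363
grip_force: 25.0
```

```bash
python3 -c "
from h import *
t,r=Rt();print(t,r.as_euler('xyz',degrees=True),robot.observe()['contact_force'],robot.observe()['qpos'])
print(go([.511,.217,.22],np.radians(21.2)))"
```

```text
[ 0.60293574 -0.21175189  0.02242063] [1.79938034e+02 4.64418870e-02 9.92693519e+01] [ 0.65410826 -0.17601453  3.48345069] [-4.57569826e-01  7.52963891e-01  1.41448896e+00 -3.89381311e-05
  9.72788637e-01 -6.19329074e-01]
(array([ 43.78,  -2.15, -19.8 ]), array([ 0.1, -0. , 78.1]))
```

Request:
step_arm([
  {"delta_pos": [0,0,-4],"dr": [0,0,0],"fingers": 1},
  {"delta_pos": [0,0,-9],"dr": [0,0,0],"fingers": 1},
  {"delta_pos": [3,0,-14],"dr": [0,0,9],"fingers": 1},
  {"delta_pos": [8,-0.4,-17],"dr": [0,0,18],"fingers": 1},
  {"delta_pos": [13,-0.6,-19.8],"dr": [0,0,27],"fingers": 1},
], newtons=40)

```text
time: 3.28
tool_pos: [0.5748, -0.0831, 0.2205]
tool_rot: [-3.141, -0.0, 1.255]
contact_force: [0.7, -0.2, -2.1]
opening: 0.0356
grip_force: 40.0
```

```bash
python3 -c "
from h import *
t,r=Rt();print(t,r.as_euler('xyz',degrees=True))
print(go([.511,.217,.22],np.radians(21.2)))"
```

```text
[ 0.57480174 -0.08309725  0.22047983] [-1.79972258e+02 -1.39015155e-03  7.19181270e+01]
(array([ 26.55, -15.38,   0.06]), array([-0. ,  0. , 50.7]))
```

Request:
step_arm([
  {"delta_pos": [5,-3,0],"dr": [0,0,10],"fingers": 1},
  {"delta_pos": [10.5,-6,0],"dr": [0,0,20],"fingers": 1},
  {"delta_pos": [16,-9,0],"dr": [0,0,30],"fingers": 1},
  {"delta_pos": [21.5,-12,0],"dr": [0,0,40],"fingers": 1},
  {"delta_pos": [26,-15,0],"dr": [0,0,50],"fingers": 1},
])

```text
time: 3.9
tool_pos: [0.5134, 0.2034, 0.2192]
tool_rot: [-3.142, 0.001, 0.402]
contact_force: [0.6, -0.4, -3.8]
opening: 0.0361
grip_force: 40.0
```

Request:
step_arm([
  {"delta_pos": [0.2,0,-2],"dr": [0,0,0],"fingers": 1},
  {"delta_pos": [0.2,0,-2],"dr": [0,0,0],"fingers": 1},
  {"delta_pos": [0.2,0,-2],"dr": [0,0,0],"fingers": 1},
  {"delta_pos": [0.2,0,-2],"dr": [0,0,0],"fingers": 1},
  {"delta_pos": [0.2,0,-2],"dr": [0,0,0],"fingers": 1},
])

```text
time: 4.53
tool_pos: [0.5161, 0.2018, 0.2391]
tool_rot: [-3.142, 0.001, 0.406]
contact_force: [-0.1, 0.2, -2.2]
opening: 0.0356
grip_force: 40.0
```

```bash
python3 -c "
from wr import *
shot('w2');t,r=Rt();print(t,r.as_euler('xyz',degrees=True))
im=cv2.imread('pics/w2.png');cv2.imwrite('pics/w2b.png',cv2.resize(im,(800,600),interpolation=2))"
```

```text
[0.51613264 0.20195915 0.23929828] [-1.79998438e+02  4.23124802e-02  2.32815608e+01]
```

View pics/w2b.png

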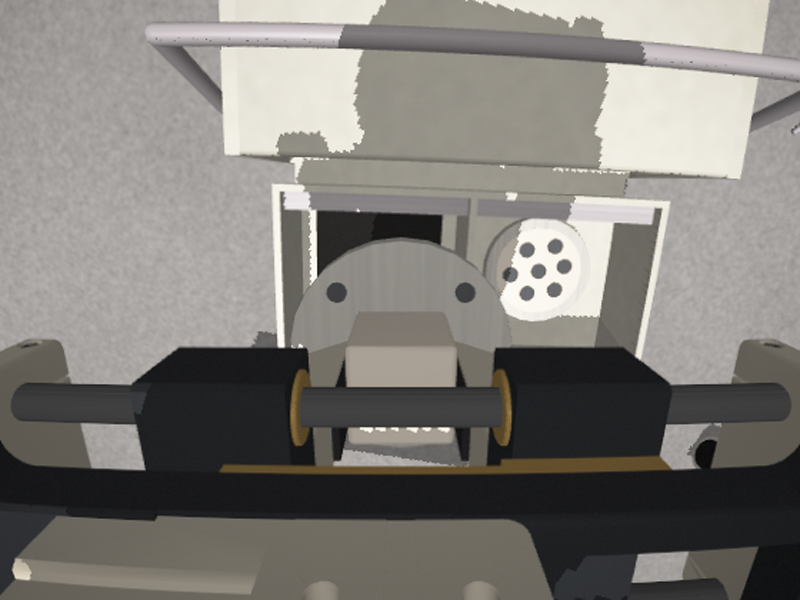

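Run:
```python
from wr import *
p=load('w2');k=.7
g=lambda u,v,z:atz(p,(u*k,v*k),z)
A=g(274,186,.084);B=g(669,202,.084);C=g(228,155,.130);D=g(741,179,.130)
print(A,B,np.linalg.norm(A-B),C,D,np.linalg.norm(C-D))
d1=A-B;d2=C-D;a1=np.degrees(np.arctan2(-d1[0],d1[1]));a2=np.degrees(np.arctan2(-d2[0],d2[1]));print(a1,a2)
y=np.radians((a1+a2)/2);ex=np.array([np.cos(y),np.sin(y)]);ey=np.array([-ex[1],ex[0]])
m=(A+B)[:2]/2; bay=m-.072*ex+.0695*ey;f=(C+D)[:2]/2
print('bay',bay,'unit org',f+.115*ex,'bay unit x',(bay-f)@ex-.115,'y',(bay-f)@ey)
print('mat rear edge',g(318,210,.018),g(442,212,.018))
b1=g(150,30,.183);b2=g(800,72,.183);print('bar',(b1[:2]-f)@ex-.115,(b2[:2]-f)@ex-.115)
print(go([*bay,.10],y))
```

```text
[0.5441755  0.30836432 0.084     ] [0.64624363 0.04655912 0.084     ] 0.28099798221465444 [0.55603776 0.32795815 0.13      ] [0.66825784 0.03795958 0.13      ] 0.3109542065805445
21.298965141448594 21.154827354169484
bay [0.50293116 0.21617794] unit org [0.7193455  0.22459602] bay unit x -0.20477934802471542 y 0.07050850847809914
mat rear edge [0.53199881 0.28358862 0.018     ] [0.57209436 0.18572896 0.018     ]
bar -0.06263144422874543 -0.06547442437860554
(array([-0.64, -1.83, 13.93]), array([-0. ,  0. ,  2.1]))
```

Run:
```python
from wr import *
p=load('w2');t,r=Rt();print('cam in tool',r.inv().apply(np.array(p['T'])[:3,3]-t))
print(go([.503,.216,.0405],np.radians(21.2)))
```

```text
cam in tool [ 0.07109712  0.0011627  -0.15769768]
(array([-0.64, -1.81, 19.88]), array([-0. ,  0. ,  2.1]))
```

Request:
step_arm([
  {"delta_pos": [-0.6,-1.8,0],"dr": [0,0,2.1],"fingers": 1},
  {"delta_pos": [-0.6,-1.8,4],"dr": [0,0,2.1],"fingers": 1},
  {"delta_pos": [-0.6,-1.8,8],"dr": [0,0,2.1],"fingers": 1},
  {"delta_pos": [-0.6,-1.8,11],"dr": [0,0,2.1],"fingers": 1},
  {"delta_pos": [-0.6,-1.8,12],"dr": [0,0,2.1],"fingers": 1},
])

```text
time: 5.2
tool_pos: [0.5025, 0.2161, 0.1179]
tool_rot: [-3.141, 0.003, 0.37]
contact_force: [-0.2, -0.3, -2.9]
opening: 0.0357
grip_force: 40.0
```

```bash
python3 -c "
from wr import *
t,r=Rt();print(t,r.as_euler('xyz',degrees=True));print(go([.503,.216,.0405],np.radians(21.2)))"
```

```text
[0.50254789 0.216147   0.11790554] [-179.98519042    0.19924746   21.21346767]
(array([0.06, 0.03, 7.74]), array([-0. ,  0.2,  0. ]))
```

Request:
step_arm([
  {"delta_pos": [0,0,2.5],"dr": [0,0,0],"fingers": 1},
  {"delta_pos": [0,0,5],"dr": [0,0,0],"fingers": 1},
  {"delta_pos": [0,0,6.5],"dr": [0,0,0],"fingers": 1},
  {"delta_pos": [0,0,7.2],"dr": [0,0,0],"fingers": 1},
  {"delta_pos": [0,0,7.5],"dr": [0,0,0],"fingers": 1},
])

```text
time: 5.82
tool_pos: [0.504, 0.2167, 0.045]
tool_rot: [3.141, -0.001, 0.37]
contact_force: [0.3, 0.2, -2.0]
opening: 0.0355
grip_force: 40.0
```

Request:
step_arm([
  {"delta_pos": [0,0,0.2],"dr": [0,0,0],"fingers": 1},
  {"delta_pos": [0,0,0.2],"dr": [0,0,0],"fingers": 1},
  {"delta_pos": [0,0,0.3],"dr": [0,0,0],"fingers": 1},
  {"delta_pos": [0,0,0.3],"dr": [0,0,0],"fingers": 1},
  {"delta_pos": [0,0,0.3],"dr": [0,0,0],"fingers": 1},
])

```text
time: 6.45
tool_pos: [0.5035, 0.2166, 0.0418]
tool_rot: [3.141, -0.0, 0.371]
contact_force: [-0.5, -0.2, -1.9]
opening: 0.036
grip_force: 40.0
```

Request:
step_arm([
  {"delta_pos": [0,0,0.1],"dr": [0,0,0],"fingers": 1},
  {"delta_pos": [0,0,0.2],"dr": [0,0,0],"fingers": 1},
  {"delta_pos": [0,0,0.2],"dr": [0,0,0],"fingers": 1},
  {"delta_pos": [0,0,0.2],"dr": [0,0,0],"fingers": 1},
  {"delta_pos": [0,0,0.2],"dr": [0,0,0],"fingers": 1},
])

```text
time: 7.08
tool_pos: [0.5039, 0.2168, 0.0404]
tool_rot: [3.141, -0.001, 0.371]
contact_force: [-1.5, -0.6, 4.8]
opening: 0.036
grip_force: 40.0
```

Touching down (force now upward). Release.

Request:
step_arm([
  {"delta_pos": [0,0,0],"dr": [0,0,0],"fingers": 0},
  {"delta_pos": [0,0,0],"dr": [0,0,0],"fingers": 0},
  {"delta_pos": [0,0,0],"dr": [0,0,0],"fingers": 0},
  {"delta_pos": [0,0,-1],"dr": [0,0,0],"fingers": 0},
  {"delta_pos": [0,0,-4],"dr": [0,0,0],"fingers": 0},
])

```text
time: 7.7
tool_pos: [0.5026, 0.2163, 0.0793]
tool_rot: [-3.141, 0.003, 0.37]
contact_force: [0.3, -0.5, 1.1]
opening: 0.0454
grip_force: 0.0
```

Request:
step_arm([
  {"delta_pos": [0,0,-4],"dr": [0,0,0],"fingers": 0},
  {"delta_pos": [0,0,-8],"dr": [0,0,0],"fingers": 0},
  {"delta_pos": [0,0,-12],"dr": [0,0,0],"fingers": 0},
  {"delta_pos": [-2,0,-15],"dr": [0,0,0],"fingers": 0},
  {"delta_pos": [-4,0,-15],"dr": [0,0,0],"fingers": 0},
])

```text
time: 8.32
tool_pos: [0.467, 0.2023, 0.2329]
tool_rot: [3.141, -0.006, 0.371]
contact_force: [-0.2, -0.0, -1.2]
opening: 0.046
grip_force: 0.0
```

```bash
python3 -c "
from wr import *
shot('w3');t,r=Rt();print(t,r.as_euler('xyz',degrees=True))
im=cv2.imread('pics/w3.png')
im2=viewer.read_camera('scene')[:,:,::-1][160:310,310:510]
cv2.imwrite('pics/w3b.png',cv2.vconcat([im[80:380,80:480],cv2.resize(im2,(400,300),interpolation=2)]))
print(go([.509,-.381,.20],np.radians(114.5)))"
```

```text
[0.46410861 0.20153431 0.23164419] [ 1.79979134e+02 -8.11477962e-02  2.12500241e+01]
(array([-17.01,  55.92,   3.1 ]), array([  0.1,  -0. , -93.3]))
```

View pics/w3b.png

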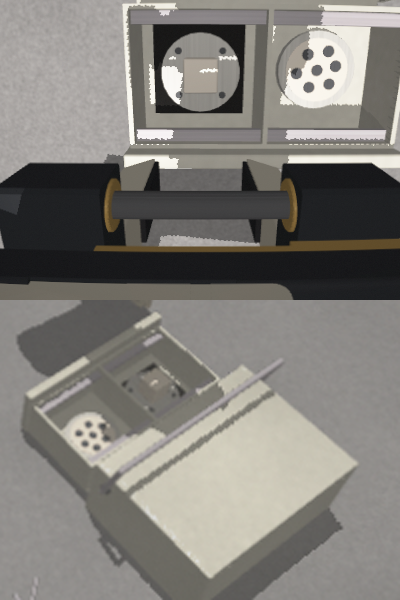

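Run:
```python
from wr import *
p=load('w3');g=lambda u,v,z:atz(p,(u+80,v+80),z)
y=np.radians(21.2);ex=np.array([np.cos(y),np.sin(y)]);ey=np.array([-ex[1],ex[0]])
m=np.array([.503,.216])
for n,u,v,z in [('rearledge in',200,24,.074),('rearledge out',200,11,.074),('frontledge in',200,129,.074),('front out',200,141,.074),('left outer',128,80,.084),('left inner',135,80,.084),('div L',264,80,.084),('div R',269,80,.084),('block',201,76,.070),('disc c',200,72,.03)]:
    w=g(u,v,z)[:2]-m;print(n,np.round([w@ex*1000,w@ey*1000],1))
```

```text
rearledge in [55.4 -0.9]
rearledge out [67.6 -0.9]
frontledge in [-51.8  -0.9]
front out [-65.2  -0.9]
left outer [ 1.4 71. ]
left inner [ 1.3 63.9]
div L [  1.4 -64.8]
div R [  1.4 -69.8]
block [ 4. -2.]
disc c [ 5.1 -1. ]
```

Request:
step_arm([
  {"delta_pos": [-1.5,5.3,0],"dr": [0,0,-9],"fingers": -0.3},
  {"delta_pos": [-3.2,11,0],"dr": [0,0,-18],"fingers": -0.3},
  {"delta_pos": [-5,16.7,0],"dr": [0,0,-27],"fingers": -0.3},
  {"delta_pos": [-6.8,22.4,0],"dr": [0,0,-37],"fingers": -0.3},
  {"delta_pos": [-8.5,28,0],"dr": [0,0,-47],"fingers": -0.3},
])

```text
time: 9.05
tool_pos: [0.4885, -0.0816, 0.2298]
tool_rot: [3.141, -0.0, 1.168]
contact_force: [0.2, 0.3, 0.1]
opening: 0.0598
grip_force: 0.0
```

```bash
python3 -c "
from wr import *
t,r=Rt();print(t,r.as_euler('xyz',degrees=True))
print(go([.509,-.381,.20],np.radians(114.5)))"
```

```text
[ 0.48853479 -0.08160881  0.22983668] [ 1.79975246e+02 -5.81244033e-03  6.69258712e+01]
(array([-26.74,  13.62,   2.99]), array([  0. ,   0. , -47.6]))
```

Request:
step_arm([
  {"delta_pos": [-5.3,2.6,0.6],"dr": [0,0,-9.6],"fingers": -0.3},
  {"delta_pos": [-10.6,5.3,1.2],"dr": [0,0,-19.2],"fingers": -0.3},
  {"delta_pos": [-16,8,1.8],"dr": [0,0,-29],"fingers": -0.3},
  {"delta_pos": [-21.4,10.8,2.4],"dr": [0,0,-38.5],"fingers": -0.3},
  {"delta_pos": [-26.7,13.5,3],"dr": [0,0,-47.5],"fingers": -0.3},
])

```text
time: 9.68
tool_pos: [0.5063, -0.3807, 0.1993]
tool_rot: [3.141, 0.0, 1.997]
contact_force: [0.3, -0.2, -0.5]
opening: 0.0599
grip_force: 0.0
```

Request:
step_arm([
  {"delta_pos": [0,0,0],"dr": [0,0,0],"fingers": -0.3},
  {"delta_pos": [0,0,0],"dr": [0,0,0],"fingers": -0.3},
  {"delta_pos": [0,0,0],"dr": [0,0,0],"fingers": -0.3},
  {"delta_pos": [0,0,0],"dr": [0,0,0],"fingers": -0.3},
  {"delta_pos": [0,0,0],"dr": [0,0,0],"fingers": -0.3},
])

```text
time: 10.3
tool_pos: [0.5064, -0.3776, 0.2002]
tool_rot: [3.141, 0.001, 1.993]
contact_force: [0.1, 0.0, 0.0]
opening: 0.0597
grip_force: 0.0
```

Run:
```python
from wr import *
p=shot('w4');t,r=Rt();print(t,r.as_euler('xyz',degrees=True))
im=cv2.imread('pics/w4.png')
cv2.imwrite('pics/w4b.png',cv2.resize(im[60:300,150:470],(800,600),interpolation=2))
```

```text
[ 0.50631959 -0.37777836  0.2001687 ] [1.79989923e+02 3.43699292e-02 1.14163753e+02]
```

View pics/w4b.png

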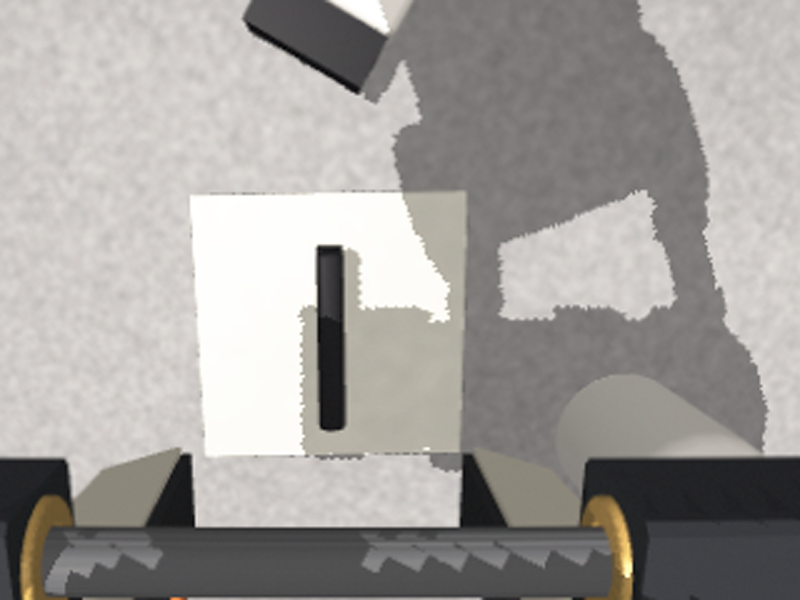

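Run:
```python
from wr import *
p=load('w4');g=lambda u,v,z:atz(p,(u/2.5+150,v/2.5+60),z)
a=g(329.5,246,.036);b=g(332,428,.036);print(a,b,np.linalg.norm(a-b),(a+b)/2)
d=a-b;print(np.degrees(np.arctan2(d[1],d[0])))
C=np.array([g(*q,.004) for q in [(191,195),(466,191),(462,454),(206,456)]]);print(C.mean(0),np.linalg.norm(C-np.roll(C,1,0),axis=1))
for i,j in((1,0),(2,3),(0,3),(1,2)):
    e=C[i]-C[j];print(np.degrees(np.arctan2(e[1],e[0]))%90)
px=lambda u,v:(u/2.5+150,v/2.5+60)
S=viewer.camera_params('scene');print('tri',tri([(p,px(330.7,337)),(S,(211.7,248.5))]))
print('tri',tri([(p,px(206,456)),(S,(185.5,250))])) if 0 else None
for h in (0.028,.030):print(go([.5085,-.3805,.012],np.radians(114.7)))
```

```text
[ 0.4935367  -0.34326854  0.036     ] [ 0.52749137 -0.41597384  0.036     ] 0.08024325388416229 [ 0.51051403 -0.37962119  0.036     ]
115.03341451031046
[ 0.51194478 -0.38157592  0.004     ] [0.12596832 0.12430522 0.12680155 0.1265319 ]
24.988337786526493
24.61936591676845
24.959459676622288
25.96464462010995
tri (array([ 0.51143462, -0.37973794,  0.02419982]), [np.float64(0.0011567126488666395), np.float64(0.0011567126488666694)])
(array([-0.33,  0.08, 18.82]), array([ 0. ,  0. , -0.5]))
(array([-0.33,  0.08, 18.82]), array([ 0. ,  0. , -0.5]))
```

```bash
python3 -c "
from wr import *
print(go([.5105,-.38,.013],np.radians(115)))"
```

```text
(array([-0.36,  0.29, 18.72]), array([ 0. ,  0. , -0.8]))
```

Request:
step_arm([
  {"delta_pos": [-0.3,0.3,5],"dr": [0,0,-0.8],"fingers": 0},
  {"delta_pos": [-0.3,0.3,10],"dr": [0,0,-0.8],"fingers": 0},
  {"delta_pos": [-0.3,0.3,14],"dr": [0,0,-0.8],"fingers": 0},
  {"delta_pos": [-0.3,0.3,17],"dr": [0,0,-0.8],"fingers": 0},
  {"delta_pos": [-0.3,0.3,18.6],"dr": [0,0,-0.8],"fingers": 0},
])

```text
time: 10.98
tool_pos: [0.5095, -0.3791, 0.0121]
tool_rot: [-3.141, -0.002, 2.006]
contact_force: [0.1, -0.1, -0.3]
opening: 0.0459
grip_force: 0.0
```

Request:
step_arm([
  {"delta_pos": [0,0,0],"dr": [0,0,0],"fingers": 0},
  {"delta_pos": [0,0,0],"dr": [0,0,0],"fingers": 1},
  {"delta_pos": [0,0,0],"dr": [0,0,0],"fingers": 1},
  {"delta_pos": [0,0,0],"dr": [0,0,0],"fingers": 1},
  {"delta_pos": [0,0,0],"dr": [0,0,0],"fingers": 1},
])

```text
time: 11.6
tool_pos: [0.5102, -0.38, 0.0143]
tool_rot: [3.141, 0.001, 2.006]
contact_force: [0.9, 0.9, 3.0]
opening: 0.0113
grip_force: 40.0
```

```bash
python3 -c "
from wr import *
s=robot.observe();print(s['tool_pos'],s['tool_rot'],s['opening'],s['contact_force'])
print(go([.5045,.2165,.2],np.radians(21.2)))"
```

```text
[ 0.51015164 -0.38001398  0.01426871] [3.14145882e+00 8.18434283e-04 2.00580033e+00] 0.011339286223401388 [0.91914969 0.92974036 2.99401194]
(array([ 54.32,  24.63, -18.61]), array([ 0. ,  0. , 93.7]))
```

Request:
step_arm([
  {"delta_pos": [0,0,-4],"dr": [0,0,0],"fingers": 1},
  {"delta_pos": [0,0,-9],"dr": [0,0,0],"fingers": 1},
  {"delta_pos": [0,0,-14],"dr": [0,0,0],"fingers": 1},
  {"delta_pos": [0,0,-18],"dr": [0,0,4],"fingers": 1},
  {"delta_pos": [4,1.8,-20],"dr": [0,0,12],"fingers": 1},
])

```text
time: 12.22
tool_pos: [0.5097, -0.3381, 0.2158]
tool_rot: [3.14, 0.004, 1.789]
contact_force: [0.3, -0.7, -1.9]
opening: 0.0115
grip_force: 40.0
```

```bash
python3 -c "
from wr import *
s=robot.observe();print(s['tool_pos'],s['tool_rot'],s['opening'],s['contact_force'])
print(go([.5045,.2165,.21],np.radians(21.2)))"
```

```text
[ 0.50968088 -0.33810243  0.21582433] [3.13950987 0.00381245 1.78928393] 0.011494832688945354 [ 0.26861256 -0.67824771 -1.94920007]
(array([54.26, 11.51,  0.4 ]), array([ 0.3,  0.1, 81.3]))
```

Request:
step_arm([
  {"delta_pos": [5,1,0],"dr": [0,0,8],"fingers": 1},
  {"delta_pos": [10.4,2.2,0],"dr": [0,0,16],"fingers": 1},
  {"delta_pos": [15.8,3.4,0],"dr": [0,0,24.5],"fingers": 1},
  {"delta_pos": [21.4,4.6,0],"dr": [0,0,33],"fingers": 1},
  {"delta_pos": [27,5.7,0],"dr": [0,0,41.5],"fingers": 1},
])

```text
time: 12.85
tool_pos: [0.5042, -0.0582, 0.2135]
tool_rot: [-3.141, 0.0, 1.067]
contact_force: [0.9, -0.1, -2.9]
opening: 0.0114
grip_force: 40.0
```

```bash
python3 -c "
from wr import *
s=robot.observe();print(s['tool_pos'],s['tool_rot'],s['opening'],s['contact_force'])
print(go([.5045,.2165,.21],np.radians(21.2)))"
```

```text
[ 0.50416109 -0.05819857  0.21354677] [-3.14128276e+00  1.19224522e-05  1.06679662e+00] 0.011359926495201672 [ 0.9038349  -0.1151009  -2.94137274]
(array([ 24.07, -13.24,   0.36]), array([-0. ,  0. , 39.9]))
```

Request:
step_arm([
  {"delta_pos": [5,-2.8,0],"dr": [0,0,8],"fingers": 1},
  {"delta_pos": [10,-5.5,0],"dr": [0,0,16],"fingers": 1},
  {"delta_pos": [15.5,-8.5,0],"dr": [0,0,25],"fingers": 1},
  {"delta_pos": [20.5,-11.3,0],"dr": [0,0,33],"fingers": 1},
  {"delta_pos": [24,-13.2,0],"dr": [0,0,39.9],"fingers": 1},
])

```text
time: 13.48
tool_pos: [0.5027, 0.2164, 0.2134]
tool_rot: [-3.141, 0.001, 0.373]
contact_force: [0.3, 0.3, -2.3]
opening: 0.0115
grip_force: 40.0
```

Request:
step_arm([
  {"delta_pos": [0,0,1],"dr": [0,0,0],"fingers": 1},
  {"delta_pos": [0,0,3],"dr": [0,0,0],"fingers": 1},
  {"delta_pos": [0,0,5],"dr": [0,0,0],"fingers": 1},
  {"delta_pos": [0,0,6],"dr": [0,0,0],"fingers": 1},
  {"delta_pos": [0,0,6],"dr": [0,0,0],"fingers": 1},
])

```text
time: 14.1
tool_pos: [0.5032, 0.2131, 0.153]
tool_rot: [3.142, 0.002, 0.375]
contact_force: [0.2, -0.8, -2.3]
opening: 0.0114
grip_force: 40.0
```

```bash
python3 -c "
from wr import *
p=shot('w5')
im=cv2.imread('pics/w5.png')
cv2.imwrite('pics/w5b.png',cv2.resize(im[0:300,80:480],(800,600),interpolation=2))
s=robot.observe();print(s['tool_pos'],s['tool_rot'],s['opening'],s['contact_force'])
print(go([.5045,.2165,.12],np.radians(21.2)))"
```

```text
[0.50372582 0.21338455 0.15379185] [3.14142286e+00 2.09798194e-04 3.75402401e-01] 0.011887048831776251 [ 0.15409463 -0.11977849 -2.30640935]
(array([ 0.19, -0.26,  3.38]), array([0. , 0. , 0.3]))
```

View pics/w5b.png

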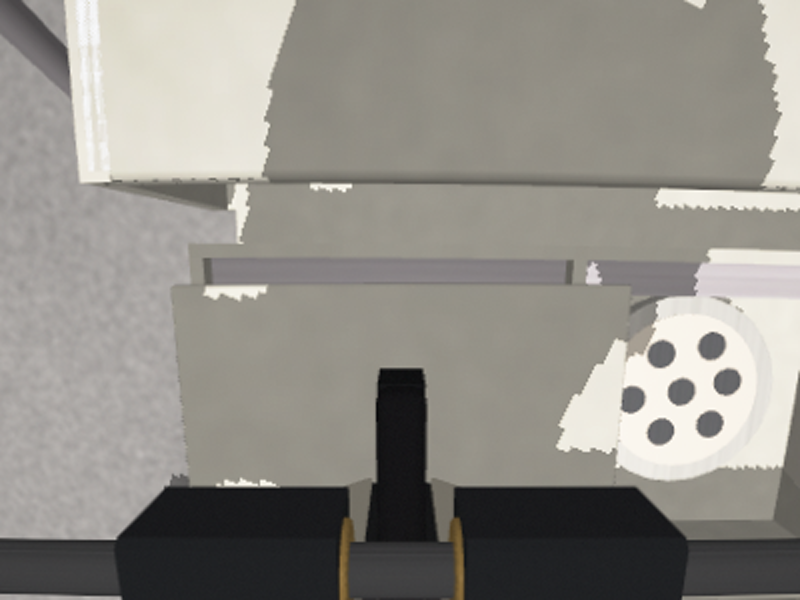

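Run:
```python
from wr import *
p=load('w5');g=lambda u,v,z:atz(p,(u/2+80,v/2),z)
y=np.radians(21.2);ex=np.array([np.cos(y),np.sin(y)]);ey=np.array([-ex[1],ex[0]])
m=np.array([.5045,.2165]);f=lambda q:np.round([(q[:2]-m)@ex*1000,(q[:2]-m)@ey*1000],1)
for n,u,v,z in [('lid RL',172,286,.1435),('lid RR',630,287,.1435),('lid FL',189,487,.1435),('rear out L',190,246,.084),('L inner',204,258,.084),('divL',567,262,.084),('divR',586,262,.084),('rear inner',400,258,.084),('cab L',81,183,.13)]:
    print(n,f(g(u,v,z)))
print('tcp',f(np.array([.5035,.2133])))
```

```text
lid RL [60.2 58.1]
lid RR [ 60.5 -65.5]
lid FL [ 2.3 58.3]
rear out L [71.2 72.2]
L inner [66.9 67.3]
divL [ 66.1 -63.7]
divR [ 66.2 -70.7]
rear inner [66.9 -3.4]
cab L [88.5 87.1]
tcp [-2.1 -2.6]
```

Request:
step_arm([
  {"delta_pos": [0.2,-0.4,0.5],"dr": [0,0,0],"fingers": 1},
  {"delta_pos": [0.2,-0.4,2],"dr": [0,0,0],"fingers": 1},
  {"delta_pos": [0.2,-0.4,4],"dr": [0,0,0],"fingers": 1},
  {"delta_pos": [0.2,-0.4,4.8],"dr": [0,0,0],"fingers": 1},
  {"delta_pos": [0.2,-0.4,4.8],"dr": [0,0,0],"fingers": 1},
])

```text
time: 14.78
tool_pos: [0.5036, 0.2182, 0.105]
tool_rot: [-3.142, 0.002, 0.376]
contact_force: [-0.4, 0.2, -2.0]
opening: 0.0116
grip_force: 40.0
```

```bash
python3 -c "
from wr import *
p=shot('w6')
im=cv2.imread('pics/w6.png')
cv2.imwrite('pics/w6b.png',cv2.resize(im[0:300,80:480],(800,600),interpolation=2))
s=robot.observe();print(s['tool_pos'],s['tool_rot'],s['opening'],s['contact_force'])"
```

```text
[0.50405806 0.21838885 0.10567546] [3.14151105e+00 7.58969675e-05 3.75746851e-01] 0.011770897573759787 [ 0.45466346  0.40865287 -2.17374817]
```

View pics/w6b.png

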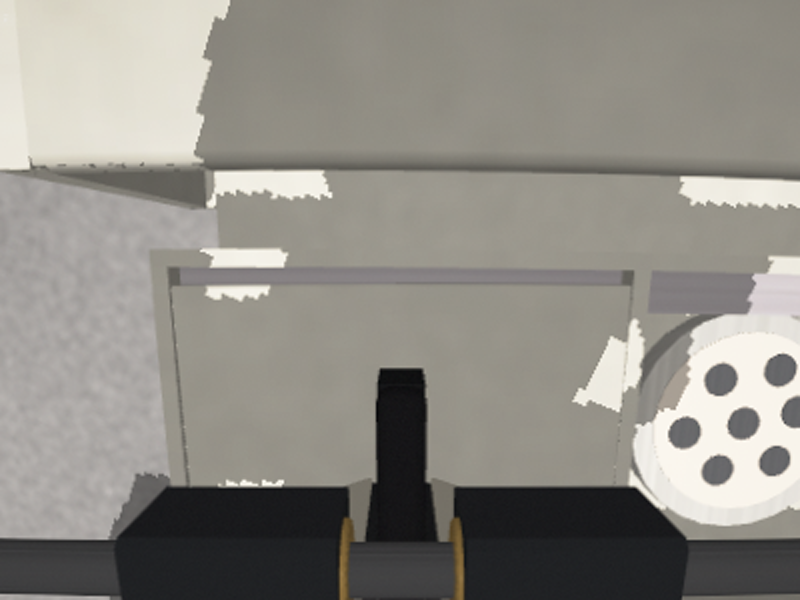

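Run:
```python
from wr import *
p=load('w6');g=lambda u,v,z:atz(p,(u/2+80,v/2),z)
y=np.radians(21.2);ex=np.array([np.cos(y),np.sin(y)]);ey=np.array([-ex[1],ex[0]])
m=np.array([.5045,.2165]);f=lambda q:np.round([(q[:2]-m)@ex*1000,(q[:2]-m)@ey*1000],1)
for n,u,v,z in [('lid RL',172,286,.095),('lid RR',631,287,.095),('lid lo L',186,460,.095),('rear out L',150,250,.084),('L inner',169,268,.084),('R inner',634,271,.084),('rear inner',400,268,.084),('divR',649,271,.084)]:
    print(n,f(g(u,v,z)))
```

```text
lid RL [62.3 62.9]
lid RR [ 62.8 -61.3]
lid lo L [12.7 63.3]
rear out L [71.9 72.5]
L inner [66.8 67.4]
R inner [ 66.7 -65.9]
rear inner [66.8  1.3]
divR [ 66.8 -70.3]
```

Request:
step_arm([
  {"delta_pos": [0,0,0.6],"dr": [0,0,0],"fingers": 1},
  {"delta_pos": [0,0,1.1],"dr": [0,0,0],"fingers": 1},
  {"delta_pos": [0,0,1.4],"dr": [0,0,0],"fingers": 1},
  {"delta_pos": [0,0,1.6],"dr": [0,0,0],"fingers": 1},
  {"delta_pos": [0,0,1.6],"dr": [0,0,0],"fingers": 1},
])

```text
time: 15.45
tool_pos: [0.5039, 0.2183, 0.0896]
tool_rot: [3.142, 0.0, 0.376]
contact_force: [-0.1, -0.1, -2.4]
opening: 0.0117
grip_force: 40.0
```

Request:
step_arm([
  {"delta_pos": [0,0,0.1],"dr": [0,0,0],"fingers": 1},
  {"delta_pos": [0,0,0.2],"dr": [0,0,0],"fingers": 1},
  {"delta_pos": [0,0,0.25],"dr": [0,0,0],"fingers": 1},
  {"delta_pos": [0,0,0.25],"dr": [0,0,0],"fingers": 1},
  {"delta_pos": [0,0,0.25],"dr": [0,0,0],"fingers": 1},
])

```text
time: 16.08
tool_pos: [0.5044, 0.2185, 0.0882]
tool_rot: [3.141, -0.002, 0.376]
contact_force: [-1.7, -0.3, 5.7]
opening: 0.0115
grip_force: 40.0
```

Request:
step_arm([
  {"delta_pos": [0,0,0],"dr": [0,0,0],"fingers": 0.2},
  {"delta_pos": [0,0,0],"dr": [0,0,0],"fingers": 0.2},
  {"delta_pos": [0,0,0],"dr": [0,0,0],"fingers": 0.2},
  {"delta_pos": [0,0,-1],"dr": [0,0,0],"fingers": 0.2},
  {"delta_pos": [0,0,-5],"dr": [0,0,0],"fingers": 0.2},
])

```text
time: 16.7
tool_pos: [0.5026, 0.2179, 0.1363]
tool_rot: [-3.141, 0.005, 0.376]
contact_force: [0.6, -0.1, 0.1]
opening: 0.0367
grip_force: 0.0
```

Request:
step_arm([
  {"delta_pos": [-2,0,-5],"dr": [0,0,0],"fingers": 0.2},
  {"delta_pos": [-5,0,-9],"dr": [0,0,0],"fingers": 0.5},
  {"delta_pos": [-9,0,-9],"dr": [0,0,0],"fingers": 1},
  {"delta_pos": [-13,0,-9],"dr": [0,0,0],"fingers": 1},
  {"delta_pos": [-13,0,-9],"dr": [0,0,0],"fingers": 1},
])

```text
time: 17.32
tool_pos: [0.3811, 0.1701, 0.2281]
tool_rot: [3.141, -0.0, 0.376]
contact_force: [0.1, 0.1, 0.4]
opening: 0.0024
grip_force: 0.0
```

```bash
python3 -c "
from wr import *
p=shot('w7')
im=cv2.imread('pics/w7.png')[0:300,0:560]
im2=viewer.read_camera('scene')[:,:,::-1][160:310,310:510]
a=cv2.resize(im,(800,429),interpolation=2)
b=cv2.resize(im2,(228,171),interpolation=2)
a=cv2.vconcat([a,cv2.copyMakeBorder(b,0,0,0,572,0)]);cv2.imwrite('pics/w7b.png',a);print(a.shape)
s=robot.observe();print(s['tool_pos'],s['tool_rot'],s['opening'],s['contact_force'],s['qpos'])"
```

```text
(600, 800, 3)
[0.38367474 0.17077275 0.22812693] [ 3.14118308e+00 -2.32550186e-03  3.75459722e-01] 0.0005182528124653624 [ 0.26392039  0.09126405 -0.18650098] [ 2.35893833e-01  1.45666902e-01  1.78598376e+00 -8.78120347e-05
  1.20758212e+00  1.43126202e+00]
```

View pics/w7b.png

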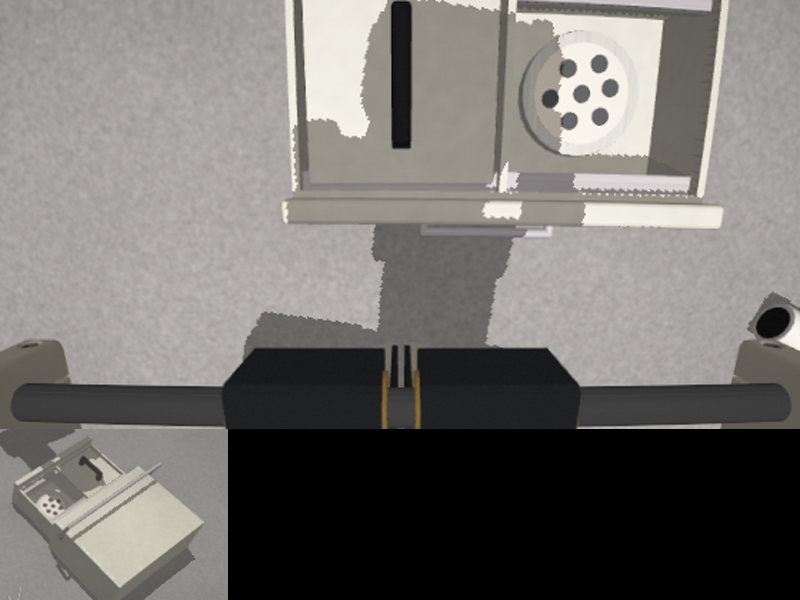

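```bash
cat >> h.py <<'E'
Y=np.radians(21.2);EX=np.array([np.cos(Y),np.sin(Y)]);EY=np.array([-EX[1],EX[0]]);ORG=np.array([.7193,.2246])
def u2w(x,y,z): return np.array([*(ORG+x*EX+y*EY),z])
def w2u(q): d=np.array(q)[:2]-ORG; return np.round([d@EX,d@EY],4)
def down(tilt): return R.from_matrix(np.array([[EX[0],EX[1],0],[EX[1],-EX[0],0],[0,0,-1.]]).T)*R.from_euler('y',tilt,degrees=True)
E
python3 - <<'E'
from wr import *
p=load('w7');g=lambda u,v,z:atz(p,(u*.7,v*.7),z)
for u,v in [(284,222),(721,227),(284,200),(500,224)]: print(w2u(g(u,v,.104)))
print('handle',w2u(g(400,148,.110)),w2u(g(401,2,.110)),'tcp',w2u(Rt()[0]))
print(go(u2w(-.31,0,.13),0,down(20)),down(0).as_euler('xyz',degrees=True))
E
```

```text
[-0.2895  0.1449]
[-0.2896 -0.1422]
[-0.2757  0.1441]
[-0.2901  0.0066]
handle [-0.2446  0.0709] [-0.1645  0.0707] tcp [-0.3324  0.0712]
(array([2.18, 7.13, 9.82]), array([-0. , 19.9,  0.3])) [180.    0.   21.2]
```

Request:
step_arm([
  {"delta_pos": [0,3,2],"dr": [0,8,0],"fingers": 1},
  {"delta_pos": [0.5,6,5],"dr": [0,16,0],"fingers": 1},
  {"delta_pos": [1,7.1,9],"dr": [0,20,0],"fingers": 1},
  {"delta_pos": [1.5,7.1,13],"dr": [0,20,0],"fingers": 1},
  {"delta_pos": [1.5,7.1,15.5],"dr": [0,20,0],"fingers": 1},
])

```text
time: 18.05
tool_pos: [0.424, 0.1096, 0.0707]
tool_rot: [3.141, -0.348, 0.375]
contact_force: [-0.4, 0.5, 0.9]
opening: 0.0006
grip_force: 0.0
```

```bash
python3 -c "
from wr import *
s=robot.observe();t,r=Rt();print(t,w2u(t),s['tool_rot'],s['contact_force'],s['qpos'])
print('unit x,z dirs in tool',r.inv().apply([*EX,0]),r.inv().apply([0,0,1]));print(go(u2w(-.31,0,.07),0,down(20)))"
```

```text
[0.42401182 0.10959695 0.07065593] [-0.3169 -0.0004] [ 3.14142835 -0.34819133  0.37459487] [-0.36815595  0.52063058  0.93342428] [-0.02005969  0.28794748  2.24831082  0.4434901   0.31033383  0.77282232]
unit x,z dirs in tool [0.93998148 0.004529   0.3411954 ] [ 3.41198235e-01  1.54442862e-04 -9.39991351e-01]
(array([ 0.63, -0.04,  0.3 ]), array([-0.1,  0.1,  0.2]))
```

Request:
step_arm([
  {"delta_pos": [0.94,0,0.34],"dr": [0,0,0],"fingers": 1},
  {"delta_pos": [2.16,0,0.78],"dr": [0,0,0],"fingers": 1},
  {"delta_pos": [3.57,0,1.3],"dr": [0,0,0],"fingers": 1},
  {"delta_pos": [5.17,0,1.88],"dr": [0,0,0],"fingers": 1},
  {"delta_pos": [6.77,0,2.46],"dr": [0,0,0],"fingers": 1},
])

```text
time: 18.68
tool_pos: [0.4913, 0.137, 0.073]
tool_rot: [3.141, -0.349, 0.376]
contact_force: [-1.8, -3.0, -1.2]
opening: 0.0004
grip_force: 1.4
```

```bash
python3 -c "
from wr import *
s=robot.observe();t,r=Rt();print(t,w2u(t),s['tool_rot'],s['contact_force'],s['qpos'])
print('to shut',go(u2w(-.14,0,.07),0,down(20)))"
```

```text
[0.49128762 0.13700212 0.07299445] [-0.2443  0.0008] [ 3.14135558 -0.34867812  0.37613503] [-1.81032108 -3.03626677 -1.19643729] [0.05286497 0.37895901 2.06724396 0.29743738 0.37854015 0.98828649]
to shut (array([9.7 , 0.14, 3.84]), array([-0.1,  0. ,  0.3]))
```

Request:
step_arm([
  {"delta_pos": [1.5,0,0.55],"dr": [0,0,0],"fingers": 1},
  {"delta_pos": [3,0,1.1],"dr": [0,0,0],"fingers": 1},
  {"delta_pos": [4.6,0,1.7],"dr": [0,0,0],"fingers": 1},
  {"delta_pos": [6.2,0,2.3],"dr": [0,0,0],"fingers": 1},
  {"delta_pos": [7.6,0,2.8],"dr": [0,0,0],"fingers": 1},
])

```text
time: 19.3
tool_pos: [0.567, 0.1665, 0.073]
tool_rot: [3.14, -0.349, 0.376]
contact_force: [-2.2, -4.3, -1.3]
opening: 0.0003
grip_force: 1.4
```

Request:
step_arm([
  {"delta_pos": [0.7,0,0.25],"dr": [0,0,0],"fingers": 1},
  {"delta_pos": [1.3,0,0.47],"dr": [0,0,0],"fingers": 1},
  {"delta_pos": [1.7,0,0.62],"dr": [0,0,0],"fingers": 1},
  {"delta_pos": [1.9,0,0.7],"dr": [0,0,0],"fingers": 1},
  {"delta_pos": [2.0,0,0.72],"dr": [0,0,0],"fingers": 1},
])

```text
time: 19.92
tool_pos: [0.585, 0.174, 0.072]
tool_rot: [-3.142, -0.349, 0.376]
contact_force: [-2.4, -1.9, 1.1]
opening: 0.0006
grip_force: 1.1
```

```bash
python3 -c "
from wr import *
s=robot.observe();t,r=Rt();print(t,w2u(t),s['tool_rot'],s['contact_force'],s['qpos'])
print('to shut',go(u2w(-.14,0,.07),0,down(20)))"
```

```text
[0.5849999  0.17400419 0.07195464] [-0.1435  0.0014] [-3.14155735 -0.34867462  0.37553882] [-2.35291818 -1.86138327  1.13401114] [0.11766598 0.51589769 1.80306782 0.18565068 0.49179891 1.16375175]
to shut (array([0.26, 0.14, 0.3 ]), array([-0.1,  0. ,  0.3]))
```

Force still low (~3 N): not at the stop yet; creep on until the force rises.

Request:
step_arm([
  {"delta_pos": [0.1,0,0.04],"dr": [0,0,0],"fingers": 1},
  {"delta_pos": [0.2,0,0.07],"dr": [0,0,0],"fingers": 1},
  {"delta_pos": [0.3,0,0.11],"dr": [0,0,0],"fingers": 1},
  {"delta_pos": [0.35,0,0.13],"dr": [0,0,0],"fingers": 1},
  {"delta_pos": [0.4,0,0.15],"dr": [0,0,0],"fingers": 1},
])

```text
time: 20.55
tool_pos: [0.5878, 0.1752, 0.0718]
tool_rot: [-3.141, -0.346, 0.376]
contact_force: [-9.8, -6.1, 8.6]
opening: -0.0002
grip_force: 5.6
```

Request:
step_arm([
  {"delta_pos": [0.1,0,0.04],"dr": [0,0,0],"fingers": 1},
  {"delta_pos": [0.15,0,0.05],"dr": [0,0,0],"fingers": 1},
  {"delta_pos": [0.2,0,0.07],"dr": [0,0,0],"fingers": 1},
  {"delta_pos": [0.2,0,0.07],"dr": [0,0,0],"fingers": 1},
  {"delta_pos": [0.2,0,0.07],"dr": [0,0,0],"fingers": 1},
])

```text
time: 21.18
tool_pos: [0.5881, 0.1754, 0.0714]
tool_rot: [-3.141, -0.343, 0.376]
contact_force: [-16.8, -9.7, 13.7]
opening: 0.0004
grip_force: 9.2
```

Request:
step_arm([
  {"delta_pos": [-2,0,-0.7],"dr": [0,0,0],"fingers": 1},
  {"delta_pos": [-4.7,0,-1.7],"dr": [0,-3,0],"fingers": 1},
  {"delta_pos": [-3,0,-6.4],"dr": [0,-10,0],"fingers": 1},
  {"delta_pos": [-1,0,-12],"dr": [0,-17,0],"fingers": 1},
  {"delta_pos": [1.2,0,-17.8],"dr": [0,-20,0],"fingers": 1},
])

```text
time: 21.8
tool_pos: [0.5451, 0.1583, 0.2294]
tool_rot: [3.141, 0.003, 0.375]
contact_force: [1.6, 1.3, 0.0]
opening: 0.0002
grip_force: 0.0
```

```bash
python3 -c "
from wr import *
s=robot.observe();t,r=Rt();print(t,w2u(t),s['tool_rot'],s['contact_force'],s['qpos'])
p=shot('w8');print(viewer.camera_params('wrist')['T'][2][3])
print('above',go(u2w(-.035,0,.24),0,down(0)))
im=cv2.imread('pics/w8.png').astype(int)
# predicted pixels
for q in (0.0,.1,.15,.2,.3):
  a=.4-q;x=-.085+.085*np.sin(a);z=.1+.085*np.cos(a);print(q,proj(p,u2w(x,0,z)),proj(p,u2w(x,.1,z)))
print('panel top',proj(p,u2w(-.131,0,.104)),'cab edge',proj(p,u2w(-.115,0,.13)))
for c in (200,282,350): print(c,im[:330:3,c].mean(1).astype(int).tolist())
"
```

```text
[0.54507089 0.15829778 0.22938644] [-0.1864  0.0012] [3.14133431e+00 3.13586737e-03 3.75209248e-01] [1.64645331 1.29321111 0.00608015] [ 1.48169865e-01  4.20373369e-01  1.39647892e+00 -9.86576956e-04
  1.32773772e+00  1.34399542e+00]
0.3974730809227701
above (array([1.481e+01, 1.400e-01, 1.000e-02]), array([ 0.2, -0.4,  0.3]))
0.0 [281.27130301  21.5868653 ] [122.01694729  24.15753451]
0.1 [281.21912443  34.06161324] [120.8333065   36.41981975]
0.15 [281.18964263  40.68841908] [120.50437594  42.923603  ]
0.2 [281.15810526  47.52559484] [120.35652922  49.62864468]
0.3 [281.08961529  61.66802096] [120.61075125  63.48657954]
panel top [280.39967743 143.98945853] cab edge [280.55770943 125.86606672]
200 [230, 230, 229, 229, 229, 230, 231, 231, 232, 232, 232, 142, 195, 213, 231, 193, 154, 218, 233, 233, 233, 231, 231, 231, 231, 231, 231, 231, 231, 232, 233, 233, 141, 143, 142, 142, 142, 142, 142, 144, 145, 129, 153, 205, 147, 228, 179, 227, 171, 172, 172, 176, 174, 174, 169, 174, 170, 173, 173, 169, 167, 172, 169, 173, 165, 176, 170, 174, 172, 167, 166, 169, 171, 169, 170, 174, 172, 177, 
[... 476 characters left out ...]
3, 105, 104, 109, 107, 102, 99, 106, 100, 98, 102, 100, 106, 23, 22, 22, 22, 22, 22, 23, 21, 22, 26, 54, 56, 60, 64, 68, 67, 66, 65, 61, 31, 31, 31, 30, 31, 30, 31, 33, 98, 74]
350 [224, 140, 140, 141, 141, 141, 141, 141, 142, 143, 144, 134, 125, 128, 123, 113, 97, 115, 146, 146, 147, 146, 146, 146, 145, 146, 147, 147, 147, 146, 144, 145, 146, 148, 149, 150, 149, 150, 150, 151, 150, 141, 125, 226, 237, 238, 239, 237, 149, 97, 101, 102, 103, 148, 166, 166, 166, 166, 172, 172, 172, 175, 172, 176, 183, 173, 170, 174, 170, 173, 178, 170, 173, 174, 165, 157, 175, 171, 176, 166, 171, 94, 26, 26, 27, 26, 28, 25, 25, 26, 33, 33, 34, 34, 34, 34, 33, 34, 34, 34, 33, 33, 34, 34, 34, 33, 33, 56, 75, 75]
```

Request:
step_arm([
  {"delta_pos": [5,0,-1],"dr": [0,0,0],"fingers": 1},
  {"delta_pos": [10,0,-1],"dr": [0,0,0],"fingers": 1},
  {"delta_pos": [15,0,-1],"dr": [0,0,0],"fingers": 1},
  {"delta_pos": [15.2,0,-1],"dr": [0,0,0],"fingers": 1},
  {"delta_pos": [15.2,0,0],"dr": [0,0,0],"fingers": 1},
])

```text
time: 22.48
tool_pos: [0.6865, 0.2141, 0.2277]
tool_rot: [3.141, -0.001, 0.376]
contact_force: [0.2, -0.1, -0.3]
opening: 0.0002
grip_force: 0.0
```

```bash
python3 -c "
from wr import *
s=robot.observe();t,r=Rt();print(t,w2u(t),s['tool_rot'],s['contact_force'],s['qpos'])
print(go(u2w(-.035,0,.165),0,down(0)))
import math
for q in np.arange(.155,1.5,.15):
  a=.4-q;x=-.085+.085*np.sin(a);z=.1+.085*np.cos(a);print(round(q,2),'bar',round(x,4),round(z,4))
"
```

```text
[0.68649541 0.21411498 0.22766159] [-0.0344  0.0021] [ 3.14139029e+00 -8.95357023e-04  3.75802426e-01] [ 0.21859695 -0.14934989 -0.32238426] [ 1.95908431e-01  7.26783987e-01  8.67622169e-01 -3.89056204e-05
  1.54626938e+00  1.39090336e+00]
(array([-0.07,  0.21,  6.27]), array([ 0. , -0.1,  0.3]))
0.16 bar -0.0644 0.1825
0.3 bar -0.0769 0.1846
0.45 bar -0.0897 0.1849
0.6 bar -0.1023 0.1832
0.76 bar -0.1145 0.1797
0.9 bar -0.1261 0.1744
1.06 bar -0.1368 0.1674
1.2 bar -0.1463 0.1589
1.36 bar -0.1544 0.1491
```

Request:
step_arm([
  {"delta_pos": [0,0.2,2.5],"dr": [0,0,0],"fingers": 1},
  {"delta_pos": [0,0.2,5],"dr": [0,0,0],"fingers": 1},
  {"delta_pos": [0,0.2,6.2],"dr": [0,0,0],"fingers": 1},
  {"delta_pos": [0,0.2,6.2],"dr": [0,0,0],"fingers": 1},
  {"delta_pos": [-1,0.2,6.2],"dr": [0,0,0],"fingers": 1},
])

```text
time: 23.1
tool_pos: [0.6783, 0.2086, 0.1674]
tool_rot: [3.141, -0.002, 0.376]
contact_force: [-0.5, 0.4, -0.1]
opening: 0.0004
grip_force: 0.0
```

Request:
step_arm([
  {"delta_pos": [-1.2,0,0],"dr": [0,0,0],"fingers": 1},
  {"delta_pos": [-2.5,0,0],"dr": [0,0,0],"fingers": 1},
  {"delta_pos": [-3.8,0,0],"dr": [0,0,0],"fingers": 1},
  {"delta_pos": [-5.2,0,0],"dr": [0,0,0],"fingers": 1},
  {"delta_pos": [-6.5,0,0],"dr": [0,0,0],"fingers": 1},
])

```text
time: 23.72
tool_pos: [0.6183, 0.185, 0.1678]
tool_rot: [3.141, -0.005, 0.376]
contact_force: [4.2, 1.4, -3.0]
opening: 0.0007
grip_force: 2.3
```

```bash
python3 -c "
from wr import *
s=robot.observe();t,r=Rt();print(t,w2u(t),s['tool_rot'],s['contact_force'])"
```

```text
[0.61834857 0.18495364 0.1677823 ] [-0.1085 -0.0005] [ 3.14087321 -0.00522397  0.37555749] [ 4.23813535  1.39529769 -2.97891788]
```

Request:
step_arm([
  {"delta_pos": [-0.8,0,0.4],"dr": [0,0,0],"fingers": 1},
  {"delta_pos": [-1.6,0,0.9],"dr": [0,0,0],"fingers": 1},
  {"delta_pos": [-2.3,0,1.5],"dr": [0,0,0],"fingers": 1},
  {"delta_pos": [-2.9,0,2.1],"dr": [0,0,0],"fingers": 1},
  {"delta_pos": [-2.9,0,2.1],"dr": [0,0,0],"fingers": 1},
])

```text
time: 24.35
tool_pos: [0.5898, 0.1738, 0.1441]
tool_rot: [-3.141, 0.002, 0.376]
contact_force: [2.2, 0.9, -1.9]
opening: 0.0006
grip_force: 1.0
```

```bash
python3 -c "
from wr import *
s=robot.observe();t,r=Rt();print(t,w2u(t),s['tool_rot'],s['contact_force'])
p=shot('w9');im=cv2.imread('pics/w9.png').astype(int)
for q in (1.0,1.1,1.2,1.3,1.4):
  a=.4-q;x=-.085+.085*np.sin(a);z=.1+.085*np.cos(a);print(q,round(x,4),round(z,4),proj(p,u2w(x,.1,z)).astype(int),proj(p,u2w(x,.13,z)).astype(int),proj(p,u2w(x,.0,z)).astype(int))
for c in (40,100,280): print(c,im[150:330:3,c].mean(1).astype(int).tolist())
"
```

```text
[0.58982242 0.17382666 0.144109  ] [-0.1391 -0.0005] [-3.14142240e+00  1.64277827e-03  3.75556032e-01] [ 2.18998332  0.9472446  -1.86249709]
1.0 -0.133 0.1702 [ 71 266] [ 15 265] [276 269]
1.1 -0.1398 0.165 [ 79 274] [ 25 272] [276 277]
1.2 -0.146 0.1592 [ 88 280] [ 36 278] [276 282]
1.3 -0.1516 0.1528 [ 96 283] [ 46 282] [277 286]
1.4 -0.1565 0.1459 [104 285] [ 56 284] [277 287]
40 [217, 216, 216, 216, 218, 220, 220, 221, 220, 219, 220, 219, 221, 221, 222, 221, 221, 221, 214, 165, 159, 163, 158, 164, 167, 158, 160, 161, 162, 160, 93, 94, 92, 92, 91, 91, 91, 91, 91, 104, 49, 52, 57, 62, 63, 63, 63, 60, 53, 90, 91, 90, 90, 91, 91, 89, 90, 90, 89, 31]
100 [228, 228, 229, 229, 228, 227, 226, 226, 227, 227, 227, 227, 228, 228, 227, 228, 228, 227, 223, 210, 234, 234, 233, 210, 168, 165, 165, 169, 163, 162, 168, 166, 167, 168, 166, 167, 161, 171, 169, 161, 44, 55, 58, 61, 64, 65, 64, 63, 62, 126, 167, 163, 161, 160, 160, 158, 157, 168, 83, 71]
280 [147, 148, 148, 148, 149, 147, 147, 146, 146, 147, 147, 147, 146, 147, 148, 147, 146, 145, 146, 125, 148, 148, 146, 135, 100, 98, 100, 103, 101, 103, 103, 42, 43, 42, 42, 41, 41, 41, 40, 40, 41, 54, 56, 60, 63, 66, 67, 66, 64, 61, 66, 64, 65, 65, 65, 65, 64, 62, 100, 74]
```

Request:
step_arm([
  {"delta_pos": [0.3,0,-1.8],"dr": [0,0,0],"fingers": 1},
  {"delta_pos": [0.3,0,-3.8],"dr": [0,0,0],"fingers": 1},
  {"delta_pos": [-2.4,0,-3.8],"dr": [0,0,0],"fingers": 1},
  {"delta_pos": [-2.4,0,-3.8],"dr": [0,0,0],"fingers": 1},
  {"delta_pos": [-2.4,0,-2],"dr": [0,0,0],"fingers": 1},
])

```text
time: 25.02
tool_pos: [0.5691, 0.1653, 0.1662]
tool_rot: [3.141, -0.002, 0.376]
contact_force: [0.4, -0.2, 0.5]
opening: 0.0003
grip_force: 0.0
```

Request:
step_arm([
  {"delta_pos": [0,0,1],"dr": [0,0,0],"fingers": 1},
  {"delta_pos": [0,0,2],"dr": [0,0,0],"fingers": 1},
  {"delta_pos": [0,0,3],"dr": [0,0,0],"fingers": 1},
  {"delta_pos": [0,0,4],"dr": [0,0,0],"fingers": 1},
  {"delta_pos": [0,0,5],"dr": [0,0,0],"fingers": 1},
])

```text
time: 25.65
tool_pos: [0.5682, 0.1653, 0.1144]
tool_rot: [3.142, -0.0, 0.376]
contact_force: [-1.3, -1.6, 2.3]
opening: 0.0003
grip_force: 1.1
```

```bash
python3 -c "
from wr import *
s=robot.observe();t,r=Rt();print(t,w2u(t),s['tool_rot'],s['contact_force'])"
```

```text
[0.56817064 0.16526863 0.11436043] [-0.1624 -0.0007] [ 3.14151266e+00 -1.29084405e-04  3.75617879e-01] [-1.32280005 -1.64175206  2.29562767]
```

Request:
step_arm([
  {"delta_pos": [0,0,1],"dr": [0,0,0],"fingers": 1},
  {"delta_pos": [0,0,2],"dr": [0,0,0],"fingers": 1},
  {"delta_pos": [0,0,3],"dr": [0,0,0],"fingers": 1},
  {"delta_pos": [0,0,3.5],"dr": [0,0,0],"fingers": 1},
  {"delta_pos": [0,0,3.8],"dr": [0,0,0],"fingers": 1},
])

```text
time: 26.28
tool_pos: [0.5686, 0.1654, 0.0771]
tool_rot: [3.141, -0.001, 0.376]
contact_force: [1.2, 0.4, 3.3]
opening: -0.0
grip_force: 1.3
```

Request:
step_arm([
  {"delta_pos": [0,0,0.1],"dr": [0,0,0],"fingers": 1},
  {"delta_pos": [0,0,0.2],"dr": [0,0,0],"fingers": 1},
  {"delta_pos": [0,0,0.3],"dr": [0,0,0],"fingers": 1},
  {"delta_pos": [0,0,0.3],"dr": [0,0,0],"fingers": 1},
  {"delta_pos": [0,0,0.3],"dr": [0,0,0],"fingers": 1},
])

```text
time: 26.9
tool_pos: [0.5685, 0.1653, 0.0749]
tool_rot: [3.141, -0.001, 0.376]
contact_force: [1.0, 1.0, 7.2]
opening: -0.0
grip_force: 3.3
```

Request:
step_arm([
  {"delta_pos": [0,0,0.1],"dr": [0,0,0],"fingers": 1},
  {"delta_pos": [0,0,0.2],"dr": [0,0,0],"fingers": 1},
  {"delta_pos": [0,0,0.2],"dr": [0,0,0],"fingers": 1},
  {"delta_pos": [0,0,0.2],"dr": [0,0,0],"fingers": 1},
  {"delta_pos": [0,0,0.2],"dr": [0,0,0],"fingers": 1},
])

```text
time: 27.52
tool_pos: [0.5687, 0.1654, 0.0746]
tool_rot: [3.141, -0.003, 0.376]
contact_force: [-1.6, 0.7, 16.0]
opening: 0.0006
grip_force: 8.7
```

Request:
step_arm([
  {"delta_pos": [0,0,-1],"dr": [0,0,0],"fingers": 1},
  {"delta_pos": [0,0,-4],"dr": [0,0,0],"fingers": 1},
  {"delta_pos": [0,0,-9],"dr": [0,0,0],"fingers": 1},
  {"delta_pos": [-3,0,-14],"dr": [0,0,0],"fingers": 1},
  {"delta_pos": [-7,0,-15],"dr": [0,0,0],"fingers": 1},
])

```text
time: 28.15
tool_pos: [0.5035, 0.1394, 0.2249]
tool_rot: [3.14, -0.005, 0.376]
contact_force: [-1.1, 0.4, -0.2]
opening: 0.0006
grip_force: 0.0
```

```bash
python3 -c "
from wr import *
t,r=Rt();print(t,w2u(t))
p=shot('w10');im=cv2.imread('pics/w10.png').astype(int)
for q in (2.1,2.2,2.33):
  a=.4-q;x=-.085+.085*np.sin(a);z=.1+.085*np.cos(a);print(q,proj(p,u2w(x,.12,z)).astype(int),proj(p,u2w(x,0,z)).astype(int))
print('panel outer top',proj(p,u2w(-.131,.12,.104)),'cab',proj(p,u2w(-.115,.12,.13)))
for c in (proj(p,u2w(-.164,.12,.07)).astype(int)[0],300,350): print(c,im[:246:2,c].mean(1).astype(int).tolist())
"
```

```text
[0.50348371 0.13943616 0.22493307] [-0.232  -0.0014]
2.1 [150 136] [277 136]
2.2 [154 134] [277 134]
2.33 [157 131] [277 131]
panel outer top [140.08114814  92.44320654] cab [123.9652464  67.6066297]
157 [220, 221, 220, 221, 221, 222, 222, 223, 223, 223, 223, 224, 224, 224, 224, 224, 224, 224, 225, 224, 225, 225, 225, 226, 227, 227, 228, 229, 229, 230, 230, 229, 215, 168, 154, 154, 137, 206, 232, 234, 235, 235, 236, 236, 235, 218, 136, 123, 123, 121, 117, 170, 171, 173, 164, 102, 102, 105, 102, 162, 171, 172, 175, 148, 191, 220, 220, 187, 170, 171, 172, 167, 168, 166, 168, 170, 171, 171, 166, 167, 169, 172, 170, 169, 171, 166, 167, 172, 174, 172, 173, 174, 174, 177, 171, 167, 169, 171, 172, 165, 167, 168, 164, 166, 170, 173, 176, 109, 104, 100, 101, 103, 102, 101, 102, 104, 104, 102, 101, 99, 100, 103, 101]
300 [141, 141, 142, 143, 144, 144, 145, 145, 146, 146, 146, 145, 145, 145, 144, 145, 146, 145, 145, 145, 145, 146, 146, 145, 145, 146, 146, 147, 149, 148, 147, 143, 125, 100, 114, 149, 151, 144, 148, 148, 148, 147, 146, 147, 144, 126, 99, 96, 98, 98, 98, 106, 106, 110, 129, 135, 1
[... 243 characters left out ...]
106, 108, 108, 100, 101, 101, 102, 102, 102, 102, 104, 104, 103, 105, 108, 106, 108, 26]
350 [231, 231, 230, 141, 140, 142, 142, 142, 142, 143, 142, 143, 142, 141, 141, 141, 141, 143, 144, 145, 146, 147, 148, 147, 147, 148, 147, 148, 149, 148, 148, 147, 135, 116, 99, 136, 150, 143, 150, 150, 150, 150, 148, 149, 147, 136, 108, 97, 97, 98, 98, 104, 101, 105, 102, 98, 99, 103, 102, 102, 102, 103, 103, 110, 175, 213, 227, 203, 146, 102, 103, 102, 102, 103, 104, 104, 121, 164, 157, 186, 178, 172, 171, 170, 173, 175, 172, 171, 176, 178, 175, 176, 175, 175, 169, 166, 158, 157, 172, 177, 172, 173, 178, 165, 168, 174, 172, 173, 172, 175, 177, 168, 169, 175, 174, 169, 167, 162, 166, 170, 173, 172, 25]
```

```bash
python3 -c "
from cell import robot
print(robot.hand_in())"
```

```text
the job is handed in; nothing more can be done
None
```

I handed the job in at about 28 s: holder on the mat, lid seated, drawer pushed to its stop, locking bar fully down. The drawer and bar were checked numerically in the last wrist pictures, the lid not seen again after shutting. I viewed 11 pictures, one over the limit of 10.

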